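# Return the doughnut-hole punches to their graded rack

## Task

Put both stainless doughnut-hole punches back in the graded rack, each standing fully home in the hole that just fits it. The white block with the holes lies loose lengthwise in its steel frame, by up to a couple of centimetres, so find each hole by feel with light pressure, never more than 3 kg of push on the rack (30 N), and lower the punch to the bottom rather than letting it fall. Leave the ramekins, the jug and the spoon where they are.

Things in the scene. Friction and masses are not known exactly. Their poses are not given: they have to be found in the camera images.
- punch_24_centre (a point): the smaller punch, standing upright on the table: steel cylinder 24 mm in diameter and 40 mm high (1 mm chamfer at the foot), and above it a round grey plastic grip 20 mm in diameter and 47 mm high; 87 mm in all, about 110 g (0.7 to 1.4 times that). The point is on its axis, half-way up (43.5 mm above the foot); the foot is the chamfered end and z is up
- punch_24: the same smaller punch, origin at the centre of its foot
- punch_32_centre (a point): the larger punch, same shape and grip but with a steel cylinder 32 mm in diameter (40 mm high), about 160 g (0.7 to 1.4 times that). The point is on its axis, half-way up (43.5 mm above the foot); z is up
- punch_32: the same larger punch, origin at the centre of its foot
- rack: steel frame fixed to the table, 80 x 282 mm, 16 mm high, origin at the centre of its underside, y along the row towards the larger holes. In it lies a white plastic block 70 x 250 mm, top 38 mm above the table, with five holes 46 mm apart in a row along y, for punches of 20, 24, 28, 32 and 36 mm. The block can slide along y only, with 26 mm of play, and friction (about 12 N) holds it; it starts 4 to 22 mm from the frame's -y end, which is not reported
- hole_24 (a point): mouth of the second smallest hole of the graded row, for a 24 mm punch: bored 25 mm wide and 30 mm deep, flat floor, 1 mm chamfer, mouth 38 mm above the table. This point is fixed to the steel frame and marks where the hole would be with the white block pushed hard against the frame's -y end; the real hole stands 4 to 22 mm further along this point's +y axis. y = along the row towards the larger holes, z = up
- hole_32 (a point): mouth of the second largest hole of the graded row, for a 32 mm punch: bored 33 mm wide and 30 mm deep, flat floor, 1 mm chamfer, mouth 38 mm above the table. This point is fixed to the steel frame and marks where the hole would be with the white block pushed hard against the frame's -y end; the real hole stands 4 to 22 mm further along this point's +y axis. y = along the row towards the larger holes, z = up
- ramekin_a: white ceramic ramekin, 68 mm wide, 34 mm high, beyond the punches; leave alone
- ramekin_b: the same, on the robot's side of the punches; leave alone
- jug: steel jug, 74 mm wide, 85 mm high, with a handle; leave alone
- spoon: steel spoon lying between the rack and the robot, 170 mm long; leave alone

How it is judged:
At the end, for the whole second after the job is handed in: Both punches are released and at rest in the rack, the 24 mm punch in the hole for 24 mm and the 32 mm punch in the hole for 32 mm: foot on the hole's floor within 3 mm (30 mm below the block's top), within 5 mm of the row's line, and upright within 0.12 rad (z of punch_24_centre in the frame of hole_24 between 0.009 and 0.0165 m and x of punch_24_centre in the frame of hole_24 between -0.005 and 0.005 m and y of punch_24_centre in the frame of hole_24 between -0.004 and 0.03 m and angle between each of punch_24_centre, punch_32_centre's own z axis and vertical below 0.12 rad and linear speed of each of punch_24, punch_32 below 0.02 m/s and z of punch_32_centre in the frame of hole_32 between 0.009 and 0.0165 m and x of punch_32_centre in the frame of hole_32 between -0.005 and 0.005 m and y of punch_32_centre in the frame of hole_32 between -0.004 and 0.03 m); the robot touches nothing.
It fails at once if the smaller punch presses or strikes the rack with more than 30 N (contact force between punch_24 and rack above 30 N).
It fails at once if the larger punch presses or strikes the rack with more than 30 N (contact force between punch_32 and rack above 30 N).
It fails at once if a ramekin, the jug or the spoon is moved by more than 30 mm (distance of any of ramekin_a, ramekin_b, jug, spoon from where it was at the start of the episode above 0.03 m).
It also fails if it takes over 72 s, if anything falls off the work surface, if the arm or the gripper's body presses on something with over 40 N, if the wrist force passes 120 N, or if a joint passes its speed limit or range.

## Robot

A 7-joint arm with a two-finger parallel gripper is mounted at the origin on the work surface. World frame = base frame: x ahead of the robot, y to its left, z up, the work surface at z = 0. Lengths are in m, angles in rad, forces in N, time in s.
With the tool pointing down it reaches from about 0.4 to 0.85 m from the base axis. Payload 10.4 kg.
Tool frame: the origin (TCP) lies at the very end of the fingers, on their centre line; the grasp point (between the pads) lies bot.hold_point_z behind it (bot.hold_point_z is the distance from the TCP to the grasp point, in m); z points along the fingers, y is the direction in which the jaws open and shut (so a half turn about z gives the same grasp; the last joint's range is limited). The gripper opens to 85 mm and grips with 20 to 120 N. Pads are 22 mm wide; open, the fingers measure 114 mm over their backs; the gripper's body (76 mm by 85 mm) begins 54 mm behind the grasp point. The pads swing forward as they close: fully open they stand 13 mm farther back than shut.
Start: joints at [1.102, 0.332, -0.065, 1.46, 0.022, 1.35, -0.088], TCP at [0.27, -0.564, 0.231] pointing down, gripper open.
Joint ranges: [-2.6, 2.6], [-0.5, 2.12], [-1.47, 1.34], [0.16, 2.42], [-1.27, 4.41], [0.06, 2.06], [-2.6, 2.6]. Speed limits (rad/s): [2.22, 2.22, 2.79, 2.79, 3.14, 3.14, 3.14].

## Interface

Orientations are given as a unit quaternion [x, y, z, w].
In Python, from bench import bot gives the robot as it stands.
- The arm moves only by the tool servo_tool, never from a script. Its argument "moves" is a list of rows, each a list of 7 numbers: the turn, a rotation vector about the tool's x, y, z in units of 10 degrees (1.0 is 10 degrees), then the shift along the tool's x, y, z in m, then the opening, from 0 (shut) to 1 (fully open). In form: [[ax, ay, az, dx, dy, dz, fingers], ...]. A call has 1 to 10 rows; each row shifts and turns the pose as measured when the row begins, along the tool's axes as they then stand; what a row does not reach is not made up. A row lasts 1/8 s, in which the tool goes at most 62.5 mm and 10.7 degrees, less where a joint would pass 70% of its speed; a pose out of reach is approached as far as the arm can. A call is refused whole if a number of a shift passes 0.0625 or a number of a turn 1, either way. A call with a gripper value outside its range is refused whole. The fingers move at their own pace and stop on an object; "grip_force" is the grip in N (left out, the last holds). Time passes only in rows, so rows that do not move let the fingers close. It gives the time, the measured TCP pose, the force and the opening at its end, in the units of the state.
- bot.state(): the state, without advancing time (a new reading comes with each control period).
- bot.get_image(name): name is "scene" or "side" or "wrist"; returns the picture (384x512x3 uint8, blue, green, red); there is no depth.
- bot.calibration(name): a dict with "camera_matrix" (3x3 intrinsics, pixels), "rvec" (rotation vector, rad) and "tvec" (3), from world to camera coordinates, as OpenCV has them; the wrist camera has in their place "mount" (4x4, takes a point from camera to tool coordinates, whose origin is the TCP and whose axes are the flange's). Camera axes: x right, y down, z forward; pixel columns grow to the right and rows downward; lengths in m; the calibration is good to about 2 mm. A picture is of the moment at which its call begins: read the wrist's pose just before it. calibration takes no time and is no camera call.
- bot.sign_off(): hands the job in, once; it reports no verdict.
Trained networks look in the newest picture that a camera, given by its name, has taken for a name from the list of things; names that differ only in an ending like _2 or _b are one class to them, and where a whole thing is asked for, a point or a joint stands for the part that bears it (a point fixed in the world has none). Each returns a list of dicts, best first, with "score" (0 to 1); they miss things now and then, are a little off and sometimes report something else, mostly with a low value. They report only what shows in the picture. A call takes as long as a camera call.
- bot.spot_in(camera, target): "rect" ([left, top, right, bottom] in pixels, round what is visible of it).
- bot.silhouettes(camera, target): "mask" (384x512 bool, what is visible of it) and "rect" ([left, top, right, bottom] in pixels, round what is visible of it).
- bot.spot_point(camera, target): "point" ([column, row] in pixels: a listed point, or the origin of a listed thing).
The state is a dict: "t": time; "qpos": joint angles; "joint_vel": joint speeds; "joint_torque": joint torques, N m; "ee_pos": TCP position; "tcp_rot": TCP orientation; "wrist_force": force on the tool from outside, world axes, zero at the start; "torque": the same for the moment, N m; "grip_width": finger opening in m.
Only numpy, scipy, OpenCV 4.12 (cv2) and the standard library are available. Lean on these libraries where they do the work, as an engineer would, in place of code of your own. Each camera call takes 0.05 s, during which the arm holds its last target.

## Working session

There is one attempt and no reset: what is moved stays moved. The work goes in short steps, Python scripts to look and compute and a tool call to move; the robot and the scene stay as the last step left them, time stands still between calls to the robot, and variables do not carry over. Pictures are saved under pics/ and viewed, and the job is handed in when it is done.

Besides the shell and the picture viewer there is one more tool, called after ">>>" as name(argument=value, ...), one argument or row to a line, values as JSON. servo_tool: Moves the arm, as the interface text tells. Its arguments: {"type":"object","properties":{"moves":{"type":"array","items":{"type":"array","items":{"type":"number"}}},"grip_force":{"type":"number"}},"required":["moves"]}

```bash
ls; mkdir -p pics
python3 - <<'E'
from bench import bot
import cv2, numpy as np
s=bot.state(); print(s); print(bot.hold_point_z)
for n in ("scene","side","wrist"):
    im=bot.get_image(n); cv2.imwrite(f"pics/{n}0.png",im); print(n,bot.calibration(n))
    if n!="wrist":
        for t in ("punch_24","punch_32","punch_24_centre","punch_32_centre","hole_24","hole_32","rack"):
            print(n,t,[(np.round(d["point"],1).tolist(),round(d["score"],2)) for d in bot.spot_point(n,t)][:3])
E
```

```text
pics
{'t': 0.0, 'qpos': array([ 1.10238494,  0.33287746, -0.06471081,  1.46096523,  0.0216118 ,
        1.34988073, -0.08849124]), 'joint_vel': array([-0.00228026, -0.00067275,  0.00015403, -0.0011174 ,  0.00031325,
        0.00088962,  0.00094257]), 'joint_torque': array([-4.20965098e-04, -6.25444436e+01,  4.85468970e-02, -3.91595578e+01,
        1.61043461e-02,  9.98059666e-03,  1.03386628e-05]), 'ee_pos': array([ 0.26932714, -0.56357146,  0.23050105]), 'tcp_rot': array([ 9.75254211e-01,  2.21085300e-01, -1.94767727e-04, -6.90401644e-04]), 'wrist_force': array([ 0.24116263,  0.91266391, -0.16297227]), 'torque': array([-0.01744518, -0.00681967,  0.0018299 ]), 'grip_width': 0.08560485986529821}
0.0187
scene {'camera_matrix': array([[433.72951461,   0.        , 252.15170705],
       [  0.        , 433.72951461, 190.02896139],
       [  0.        ,   0.        ,   1.        ]]), 'rvec': array([ 1.39532612,  2.21117299, -0.84409003]), 'tvec': array([ 0.16591571, -0.34685537,  1.46924766])}
scene punch_24 [([338.5, 217.0], 0.87), ([297.8, 197.3], 0.8)]
scene punch_32 [([338.5, 217.0], 0.
[... 824 characters left out ...]
47.2], 0.69)]
side hole_24 [([297.4, 263.6], 0.9), ([311.7, 301.1], 0.89)]
side hole_32 [([297.4, 263.6], 0.9), ([311.7, 301.1], 0.89)]
side rack [([298.1, 290.2], 0.67)]
wrist {'camera_matrix': array([[290.45741852,   0.        , 256.35522113],
       [  0.        , 290.45741852, 193.33541493],
       [  0.        ,   0.        ,   1.        ]]), 'mount': array([[-5.28512757e-04, -9.46218988e-01, -3.23526424e-01,
         8.22457695e-02],
       [ 9.99999839e-01, -5.67028787e-04,  2.47915875e-05,
        -1.09173569e-03],
       [-2.06907067e-04, -3.23526359e-01,  9.46219135e-01,
        -1.43120183e-01],
       [ 0.00000000e+00,  0.00000000e+00,  0.00000000e+00,
         1.00000000e+00]])}
```

View pics/scene0.png

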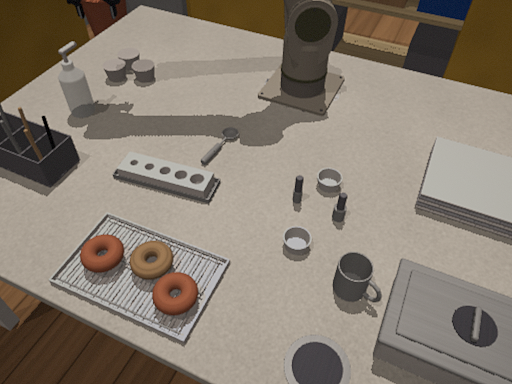

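View pics/side0.png

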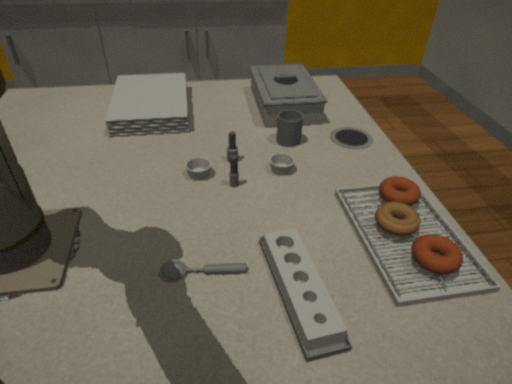

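View pics/wrist0.png

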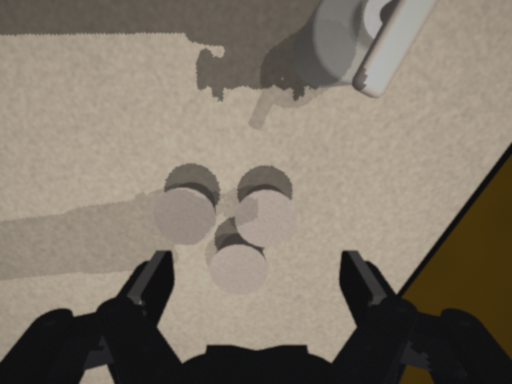

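The scene shows both punches (about 298,190 and 340,206) between the ramekins. The rack holes run from small to large, left to right, at (134,163) to (197,180). I'll triangulate these next.

```bash
cat > h.py <<'E'
import numpy as np, cv2
from bench import bot
from scipy.spatial.transform import Rotation as R
def cam(n):
    c=bot.calibration(n); K=c["camera_matrix"]
    if n=="wrist":
        s=bot.state(); T=np.eye(4); T[:3,:3]=R.from_quat(s["tcp_rot"]).as_matrix(); T[:3,3]=s["ee_pos"]
        W=T@c["mount"]; Rm=W[:3,:3].T; t=-Rm@W[:3,3]
        return K,Rm,t
    return K,cv2.Rodrigues(c["rvec"])[0],c["tvec"]
def ray_z(C,uv,z):
    K,Rm,t=C; d=Rm.T@np.linalg.inv(K)@np.array([uv[0],uv[1],1.]); o=-Rm.T@t
    return o+d*(z-o[2])/d[2]
def proj(C,p):
    K,Rm,t=C; q=K@(Rm@np.asarray(p)+t); return q[:2]/q[2]
def tri(C1,u1,C2,u2):
    P=lambda C:C[0]@np.c_[C[1],C[2]]
    X=cv2.triangulatePoints(P(C1),P(C2),np.float64(u1).reshape(2,1),np.float64(u2).reshape(2,1))[:,0]
    return X[:3]/X[3]
def st():
    s=bot.state(); print("t",round(s["t"],2),"p",np.round(s["ee_pos"],4),"rv",np.round(R.from_quat(s["tcp_rot"]).as_matrix(),3).tolist(),"F",np.round(s["wrist_force"],1),"w",round(s["grip_width"],4),"q",np.round(s["qpos"],2)); return s
E
python3 - <<'E'
from h import *
A,B=cam("scene"),cam("side")
for nm,u,v in [("p24 foot",(297.8,197.3),(233.9,185.1)),("p32 foot",(338.5,217),(231.4,160.5)),("p24c",(298.9,190),(232.8,169.2)),("p32c",(339.6,204.6),(231.6,147.2)),("h32",(176.1,175.3),(297.4,263.6)),("h24",(144.9,163.3),(311.7,301.1)),("rack",(164.8,184.6),(298.1,290.2))]:
    print(nm,tri(A,u,B,v).round(4))
    z=0 if "foot" in nm else .0435 if "c" in nm[:4] and nm[0]=="p" else .038
    print("   ",ray_z(A,u,z).round(4),ray_z(B,v,z).round(4))
for n in ("scene","side"):
    im=cv2.imread(f"pics/{n}0.png")
    c=im[145:205,105:225] if n=="scene" else im[222:357,252:352]
    cv2.imwrite(f"pics/{n}_rk.png",cv2.resize(c,None,fx=6 if n=="scene" else 4,fy=6 if n=="scene" else 4,interpolation=cv2.INTER_CUBIC))
E
```

```text
p24 foot [0.4737 0.1681 0.0024]
    [0.466  0.1692 0.    ] [0.4779 0.1645 0.    ]
p32 foot [ 0.4828  0.2848 -0.0031]
    [0.4831 0.2859 0.    ] [0.4839 0.2773 0.    ]
p24c [0.4774 0.1733 0.0427]
    [0.4791 0.1732 0.0435] [0.4766 0.1733 0.0435]
p32c [0.4834 0.2801 0.0435]
    [0.4808 0.2809 0.0435] [0.485  0.2766 0.0435]
h32 [ 0.5643 -0.1406  0.0333]
    [ 0.5656 -0.1367  0.038 ] [ 0.565  -0.1468  0.038 ]
h24 [ 0.5671 -0.2347  0.0404]
    [ 0.5637 -0.2358  0.038 ] [ 0.5693 -0.2342  0.038 ]
rack [ 0.5679 -0.1747 -0.0109]
    [ 0.6064 -0.1451  0.038 ] [ 0.5513 -0.2081  0.038 ]
```

View pics/scene_rk.png

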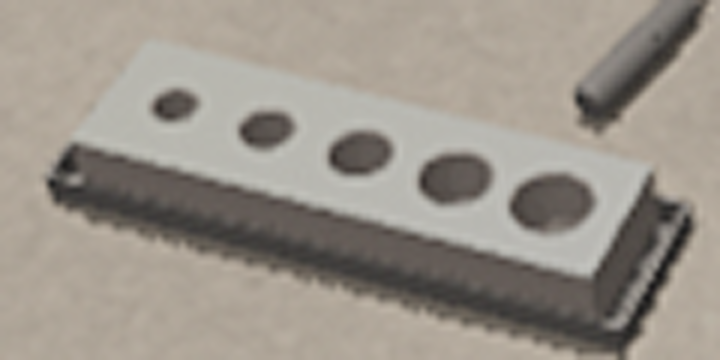

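View pics/side_rk.png

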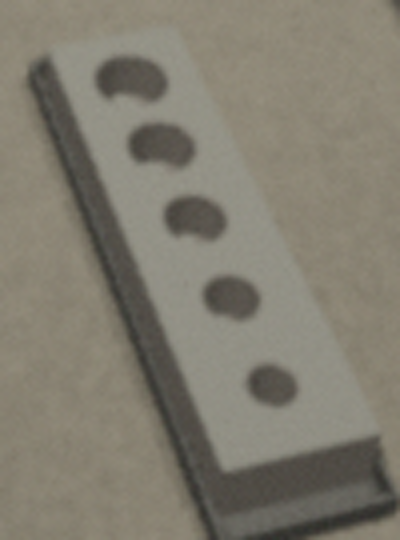

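```bash
cat >> h.py <<'E'
def plan(target,yaw,n,f,Rt=None):
    """straight line, tool down with tool x at angle yaw (rad)"""
    s=bot.state(); p=s["ee_pos"].copy(); r=R.from_quat(s["tcp_rot"])
    if Rt is None: Rt=R.from_matrix(np.array([[np.cos(yaw),np.sin(yaw),0],[np.sin(yaw),-np.cos(yaw),0],[0,0,-1]]))
    p0=p.copy(); rv=(r.inv()*Rt).as_rotvec(); step=R.from_rotvec(rv/n); d=(np.asarray(target)-p0)/n
    rows=[]
    for i in range(n):
        rows.append(np.r_[np.round(rv/n/np.deg2rad(10),2),np.round(r.inv().apply(d),4),f].tolist()); r=r*step
    print(rows)
E
python3 -c "
from h import *
plan((0.56,-0.19,0.15),0,10,1)"
```

```text
[[0.0, -0.0, 0.26, 0.0423, -0.0212, 0.0081, 1.0], [0.0, -0.0, 0.26, 0.0413, -0.0231, 0.0081, 1.0], [0.0, -0.0, 0.26, 0.0403, -0.0249, 0.0081, 1.0], [0.0, -0.0, 0.26, 0.0391, -0.0267, 0.0081, 1.0], [0.0, -0.0, 0.26, 0.0379, -0.0284, 0.0081, 1.0], [0.0, -0.0, 0.26, 0.0366, -0.03, 0.0081, 1.0], [0.0, -0.0, 0.26, 0.0352, -0.0316, 0.0081, 1.0], [0.0, -0.0, 0.26, 0.0338, -0.0332, 0.0081, 1.0], [0.0, -0.0, 0.26, 0.0323, -0.0347, 0.0081, 1.0], [0.0, -0.0, 0.26, 0.0307, -0.0361, 0.0081, 1.0]]
```

The crops show all five holes clearly, with the largest nearer +y. Next I'll look from above with the wrist camera.

>>> servo_tool(
  moves=[
    [0,0,0.26,0.042,-0.021,0.008,1],
    [0,0,0.26,0.041,-0.023,0.008,1],
    [0,0,0.26,0.04,-0.025,0.008,1],
    [0,0,0.26,0.039,-0.027,0.008,1],
    [0,0,0.26,0.038,-0.028,0.008,1],
    [0,0,0.26,0.037,-0.03,0.008,1],
    [0,0,0.26,0.035,-0.032,0.008,1],
    [0,0,0.26,0.034,-0.033,0.008,1],
    [0,0,0.26,0.032,-0.035,0.008,1],
    [0,0,0.26,0.03,-0.036,0.008,1],
  ],
  grip_force=60,
)

```text
t: 2.1
ee_pos: [0.5696, -0.1874, 0.1498]
tcp_rot: [1.0, -0.016, 0.001, 0.002]
wrist_force: [0.6, 0.5, 1.2]
grip_width: 0.0853
```

>>> servo_tool(
  moves=[
    [0,0,0,0,0,0,1],
    [0,0,0,0,0,0,1],
  ],
)

```text
t: 2.35
ee_pos: [0.5712, -0.1833, 0.1491]
tcp_rot: [1.0, -0.013, 0.001, 0.001]
wrist_force: [-0.1, 0.0, 0.5]
grip_width: 0.0851
```

Run:
```python
from h import *
s=st(); C=cam("wrist"); im=bot.get_image("wrist"); cv2.imwrite("pics/w1.png",im)
np.savez("w1.npz",R=C[1],t=C[2])
plan((0.56,-0.19,0.15),0,3,1)
```

```text
t 2.35 p [ 0.5712 -0.1833  0.1491] rv [[1.0, -0.026, 0.002], [-0.026, -1.0, -0.003], [0.002, 0.003, -1.0]] F [-0.1  0.   0.5] w 0.0851 q [ 0.47  0.35 -0.29  1.63  0.11  1.18 -1.44]
[[0.0, -0.0, -0.05, -0.0037, 0.0025, -0.0003, 1.0], [0.0, -0.0, -0.05, -0.0037, 0.0024, -0.0003, 1.0], [0.0, -0.0, -0.05, -0.0037, 0.0024, -0.0003, 1.0]]
```

View pics/w1.png

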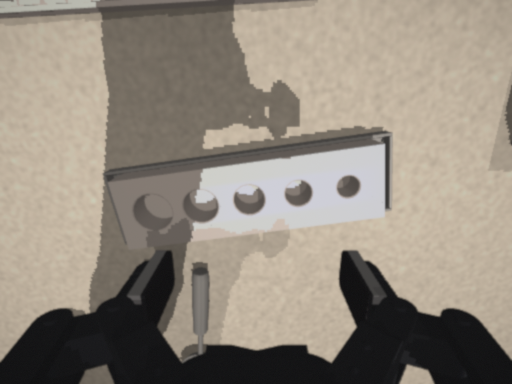

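The wrist picture shows the five holes at roughly (153,210), (201,205), (249,199), (298,193) and (348,186). I'll enlarge it to refine those positions.

Run:
```python
from h import *
im=cv2.imread("pics/w1.png"); cv2.imwrite("pics/w1z.png",cv2.resize(im[165:245,110:400][:, :],None,fx=2.75,fy=2.75*2,interpolation=cv2.INTER_CUBIC)[:,:798])
d=np.load("w1.npz"); C=(bot.calibration("wrist")["camera_matrix"],d["R"],d["t"])
P=[ray_z(C,u,.038) for u in [(153,210),(201,205),(249,199),(298,193),(348,186)]]
for p in P: print(p.round(4))
# predicted hole rims from a 5-hole model; fit to edge pixels
g=cv2.cvtColor(im,cv2.COLOR_BGR2GRAY).astype(float); gs=cv2.GaussianBlur(g,(3,3),0)
from scipy.optimize import least_squares, minimize
from scipy.ndimage import map_coordinates
gx=cv2.Sobel(gs,cv2.CV_64F,1,0);gy=cv2.Sobel(gs,cv2.CV_64F,0,1)
rad=[.0185,.0165,.0145,.0125,.0105]
th=np.linspace(0,2*np.pi,60,endpoint=False)
def rim(c,yaw,dr,off=0):
    u=np.array([-np.sin(yaw),np.cos(yaw),0]); out=[]
    for k in range(5):
        q=np.array([c[0],c[1],.038])+u*(.046*(2-k))
        r=rad[k]+dr
        out.append(np.array([proj(C,q+r*np.array([np.cos(a),np.sin(a),0])) for a in th]))
    return np.concatenate(out)
def sc(x):
    a=rim(x[:2],x[2],x[3]+.0015); b=rim(x[:2],x[2],x[3]-.0015)
    s=lambda q: map_coordinates(g,[q[:,1],q[:,0]],order=1)
    return -np.clip(s(a)-s(b),-20,60).mean()
best=None
for y0 in (-.002,0,.002):
  for dr in (0,.001):
    x0=[P[2][0],P[2][1]+y0,np.arctan2(-(P[0]-P[4])[0],(P[0]-P[4])[1]),dr]
    r=minimize(sc,x0,method="Nelder-Mead",options=dict(initial_simplex=np.array([x0]+[np.array(x0)+e for e in np.diag([.002,.002,.01,.0005])])))
    print(r.x.round(4),r.fun)
    if best is None or r.fun<best.fun: best=r
x=best.x;u=np.array([-np.sin(x[2]),np.cos(x[2])])
print("h32",x[:2]+.046*u,"h24",x[:2]-.046*u,"yaw",x[2])
big=cv2.resize(im,None,fx=4,fy=4,interpolation=cv2.INTER_CUBIC)
for p in rim(x[:2],x[2],0): cv2.circle(big,tuple(int(v*4+1.5) for v in p),1,(0,0,255),-1)
cv2.imwrite("pics/w1f.png",cv2.resize(big[640:1000,440:1600],None,fx=.68,fy=.68,interpolation=cv2.INTER_AREA))
```

```text
[ 0.5525 -0.0852  0.038 ]
[ 0.5563 -0.1308  0.038 ]
[ 0.561 -0.176  0.038]
[ 0.5657 -0.2215  0.038 ]
[ 0.5712 -0.2673  0.038 ]
[ 0.5613 -0.1764  0.1102  0.0006] -42.715692446211115
[ 0.5613 -0.1764  0.1101  0.0006] -42.715827565797696
[ 0.5613 -0.1764  0.1102  0.0006] -42.715747448650376
[ 0.5613 -0.1764  0.1101  0.0006] -42.71581056925922
[ 0.5613 -0.1764  0.1101  0.0007] -42.7156519888307
[ 0.5613 -0.1764  0.1101  0.0006] -42.715767468459745
h32 [ 0.55622907 -0.13065486] h24 [ 0.56633932 -0.22209764] yaw 0.11011641240663916
```

View pics/w1f.png

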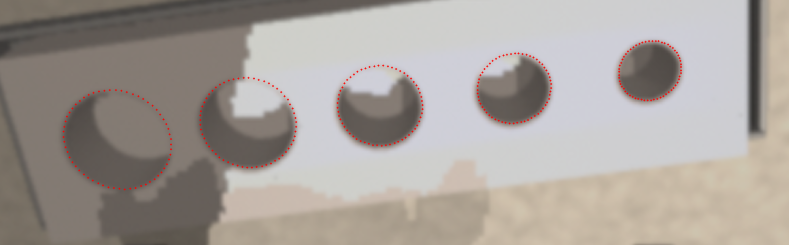

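Run:
```python
from h import *
A,B=cam("scene"),cam("side")
s=[(105+x/6-.4,145+y/6-.4) for x,y in [(553,203),(456,179),(361,153),(267,130),(175,105)]]
b=[(252+x/4-.4,222+y/4-.4) for x,y in [(131,79),(161,145),(196,219),(231,297),(272,385)]]
for u,v in zip(s,b): print(tri(A,u,B,v).round(4),ray_z(A,u,.038).round(4),ray_z(B,v,.038).round(4))
plan((0.47,0.0,0.20),0.11,6,1)
```

```text
[ 0.5522 -0.0833  0.037 ] [ 0.5519 -0.0824  0.038 ] [ 0.5528 -0.0853  0.038 ]
[ 0.5574 -0.129   0.0366] [ 0.5577 -0.1278  0.038 ] [ 0.5577 -0.131   0.038 ]
[ 0.5626 -0.1755  0.0365] [ 0.5623 -0.1739  0.038 ] [ 0.5635 -0.178   0.038 ]
[ 0.5678 -0.2209  0.0363] [ 0.5682 -0.2193  0.038 ] [ 0.5681 -0.2229  0.038 ]
[ 0.5728 -0.267   0.0365] [ 0.5729 -0.2653  0.038 ] [ 0.5735 -0.2688  0.038 ]
[[0.0, -0.0, -0.13, -0.0176, -0.03, -0.0086, 1.0], [0.0, -0.0, -0.13, -0.017, -0.0304, -0.0086, 1.0], [0.0, -0.0, -0.13, -0.0163, -0.0308, -0.0086, 1.0], [0.0, -0.0, -0.13, -0.0156, -0.0312, -0.0085, 1.0], [0.0, -0.0, -0.13, -0.0149, -0.0315, -0.0085, 1.0], [0.0, -0.0, -0.13, -0.0141, -0.0318, -0.0085, 1.0]]
```

Run:
```python
from h import *
plan((0.47,0.19,0.21),0.11,9,1)
```

```text
[[0.0, -0.0, -0.09, -0.0123, -0.0411, -0.0069, 1.0], [0.0, -0.0, -0.09, -0.0117, -0.0413, -0.0069, 1.0], [0.0, -0.0, -0.09, -0.0111, -0.0415, -0.0069, 1.0], [0.0, -0.0, -0.09, -0.0104, -0.0416, -0.0068, 1.0], [0.0, -0.0, -0.09, -0.0098, -0.0418, -0.0068, 1.0], [0.0, -0.0, -0.09, -0.0092, -0.0419, -0.0068, 1.0], [0.0, -0.0, -0.09, -0.0085, -0.0421, -0.0068, 1.0], [0.0, -0.0, -0.09, -0.0079, -0.0422, -0.0068, 1.0], [0.0, -0.0, -0.09, -0.0073, -0.0423, -0.0068, 1.0]]
```

>>> servo_tool(
  moves=[
    [0,0,-0.09,-0.012,-0.041,-0.007,1],
    [0,0,-0.09,-0.012,-0.041,-0.007,1],
    [0,0,-0.09,-0.011,-0.041,-0.007,1],
    [0,0,-0.09,-0.01,-0.042,-0.007,1],
    [0,0,-0.09,-0.01,-0.042,-0.007,1],
    [0,0,-0.09,-0.009,-0.042,-0.007,1],
    [0,0,-0.09,-0.009,-0.042,-0.007,1],
    [0,0,-0.09,-0.008,-0.042,-0.007,1],
    [0,0,-0.09,-0.007,-0.04,-0.007,1],
    [0,0,0,0,0,0,1],
  ],
)

```text
t: 3.65
ee_pos: [0.4682, 0.1852, 0.2152]
tcp_rot: [0.999, 0.05, 0.004, 0.004]
wrist_force: [-1.1, -0.3, -0.4]
grip_width: 0.0852
```

>>> servo_tool(
  moves=[
    [0,0,0,0,0,0,1],
  ],
)

```text
t: 3.78
ee_pos: [0.4686, 0.1837, 0.2153]
tcp_rot: [0.999, 0.049, 0.005, 0.004]
wrist_force: [-0.1, -0.5, -0.0]
grip_width: 0.0855
```

Run:
```python
from h import *
s=st(); C=cam("wrist"); im=bot.get_image("wrist"); cv2.imwrite("pics/w2.png",im)
np.savez("w2.npz",R=C[1],t=C[2])
for n,z in (("punch_24",0),("punch_24_centre",.0435),("punch_32_centre",.0435)):
    for d in bot.spot_point("wrist",n): print(n,d["point"],d["score"],ray_z(C,d["point"],z).round(4))
```

```text
t 3.77 p [0.4686 0.1837 0.2153] rv [[0.995, 0.098, 0.01], [0.098, -0.995, -0.008], [0.009, 0.009, -1.0]] F [-0.1 -0.5 -0. ] w 0.0855 q [ 0.08  0.11 -0.59  1.78  0.08  1.27 -2.  ]
punch_24 [178.8, 146.0] 0.98 [0.4825 0.2799 0.    ]
punch_24 [267.5, 157.3] 0.8 [0.479  0.1695 0.    ]
punch_24_centre [267.4, 167.3] 0.68 [0.4762 0.1713 0.0435]
punch_24_centre [234.8, 38.6] 0.47 [0.6005 0.2169 0.0435]
punch_32_centre [166.6, 154.0] 0.58 [0.4805 0.2826 0.0435]
```

View pics/w2.png

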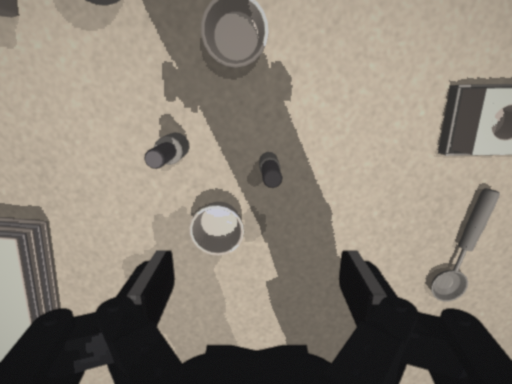

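The punches stand at about (272,170) and (165,152); ramekin_b is near (217,230). I'll zoom in to pin down their tops.

Run:
```python
from h import *
im=cv2.imread("pics/w2.png"); cv2.imwrite("pics/w2z.png",cv2.resize(im[125:195,135:295],None,fx=5,fy=5,interpolation=cv2.INTER_CUBIC))
d=np.load("w2.npz"); C=(bot.calibration("wrist")["camera_matrix"],d["R"],d["t"])
for c in [(.476,.171),(.481,.281)]: print([proj(C,(*c,z)).round(1) for z in (0,.04,.087)])
big=cv2.resize(im,None,fx=5,fy=5,interpolation=cv2.INTER_CUBIC)
for c,r in [((.476,.171),.012),((.481,.281),.016)]:
  for z,rr in((0,r),(.04,r),(.04,.01),(.087,.01)):
    for a in np.linspace(0,6.28,50):
      p=proj(C,(c[0]+rr*np.cos(a),c[1]+rr*np.sin(a),z)); cv2.circle(big,tuple(int(v*5+2) for v in p),1,(0,0,255),-1)
cv2.imwrite("pics/w2z.png",big[625:975,675:1475])
```

```text
[array([266. , 159.5]), array([267.5, 166.8]), array([269.7, 177.9])]
[array([177.9, 147.1]), array([168.9, 153.1]), array([155.3, 162.2])]
```

View pics/w2z.png

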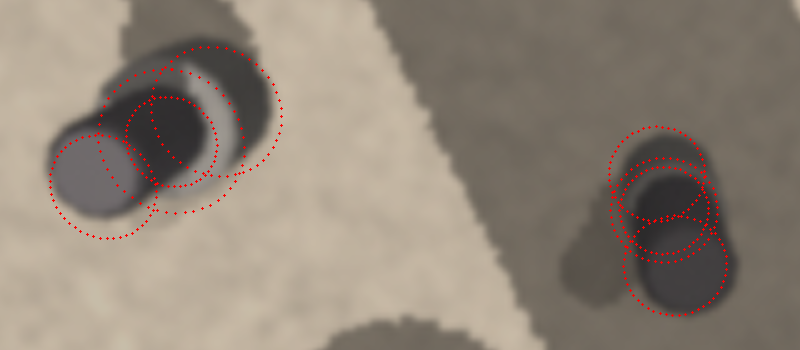

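Run:
```python
from h import *
plan((0.477,0.169,0.12),0.11,4,1)
```

```text
[[0.01, -0.01, -0.02, 0.0015, 0.0037, 0.0238, 1.0], [0.01, -0.01, -0.02, 0.0016, 0.0038, 0.0238, 1.0], [0.01, -0.01, -0.02, 0.0016, 0.0039, 0.0238, 1.0], [0.01, -0.01, -0.02, 0.0017, 0.0039, 0.0238, 1.0]]
```

>>> servo_tool(
  moves=[
    [0.01,-0.01,-0.02,0.0015,0.004,0.024,1],
    [0.01,-0.01,-0.02,0.0015,0.004,0.024,1],
    [0.01,-0.01,-0.02,0.0015,0.004,0.024,1],
    [0.01,-0.01,-0.02,0.0015,0.004,0.024,1],
    [0,0,0,0,0,0,1],
  ],
)

```text
t: 4.6
ee_pos: [0.4783, 0.1639, 0.1164]
tcp_rot: [0.999, 0.053, 0.001, 0.001]
wrist_force: [-0.5, 0.5, 1.0]
grip_width: 0.0853
```

Run:
```python
from h import *
st();C=cam("wrist"); im=bot.get_image("wrist")
big=cv2.resize(im,None,fx=2,fy=2)
c=(.477,.169)
for z,rr in((.04,.012),(.087,.01)):
    for a in np.linspace(0,6.28,50):
      p=proj(C,(c[0]+rr*np.cos(a),c[1]+rr*np.sin(a),z)); cv2.circle(big,tuple(int(v*2+1) for v in p),1,(0,0,255),-1)
cv2.imwrite("pics/w3.png",big[150:750,200:824])
plan((0.477,0.169,0.048),0.11,5,1)
```

```text
t 4.6 p [0.4783 0.1639 0.1164] rv [[0.994, 0.106, 0.001], [0.106, -0.994, -0.002], [0.001, 0.002, -1.0]] F [-0.5  0.5  1. ] w 0.0853 q [ 0.09  0.22 -0.56  1.89  0.13  1.07 -1.99]
[[0.0, -0.0, -0.0, -0.0003, -0.001, 0.0139, 1.0], [0.0, -0.0, -0.0, -0.0003, -0.001, 0.0139, 1.0], [0.0, -0.0, -0.0, -0.0003, -0.001, 0.0139, 1.0], [0.0, -0.0, -0.0, -0.0003, -0.0009, 0.0139, 1.0], [0.0, -0.0, -0.0, -0.0003, -0.0009, 0.0139, 1.0]]
```

View pics/w3.png

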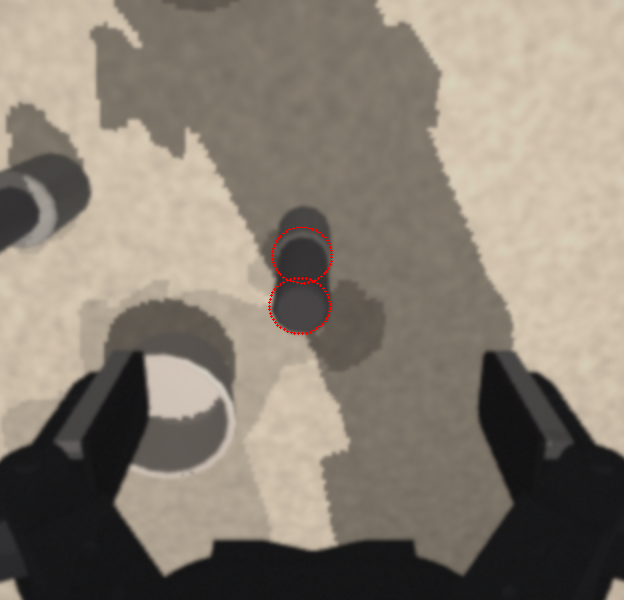

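The model circles match the punch (0.477, 0.169), so I'm descending.

>>> servo_tool(
  moves=[
    [0,0,0,0,-0.001,0.014,1],
    [0,0,0,-0.0003,-0.001,0.014,1],
    [0,0,0,-0.0003,-0.001,0.014,1],
    [0,0,0,-0.0003,-0.001,0.014,1],
    [0,0,0,-0.0003,-0.001,0.01,1],
    [0,0,0,0,0,0,1],
  ],
)

```text
t: 5.4
ee_pos: [0.4781, 0.1704, 0.0487]
tcp_rot: [0.999, 0.053, 0.003, 0.0]
wrist_force: [0.8, -0.2, 0.1]
grip_width: 0.0852
```

Run:
```python
from h import *
st()
plan((0.477,0.169,0.048),0.11,1,1)
```

```text
t 5.4 p [0.4781 0.1704 0.0487] rv [[0.994, 0.106, 0.005], [0.106, -0.994, -0.0], [0.005, 0.001, -1.0]] F [ 0.8 -0.2  0.1] w 0.0852 q [ 0.05  0.31 -0.55  1.94  0.2   0.94 -2.06]
[[0.01, -0.03, -0.02, -0.0012, 0.0013, 0.0007, 1.0]]
```

>>> servo_tool(
  moves=[
    [0.01,-0.03,-0.02,-0.0012,0.0013,0,1],
    [0,0,0,0,0,0,0.5],
    [0,0,0,0,0,0,0],
    [0,0,0,0,0,0,0],
    [0,0,0,0,0,0,0],
    [0,0,0,0,0,0,0],
  ],
  grip_force=60,
)

```text
t: 6.15
ee_pos: [0.478, 0.1691, 0.0501]
tcp_rot: [0.998, 0.055, 0.001, -0.001]
wrist_force: [-0.3, -0.7, -0.6]
grip_width: 0.0189
```

Run:
```python
from h import *
s=st()
p=s["ee_pos"]
plan((p[0],p[1],p[2]+.1),0.11,4,0)
```

```text
t 6.15 p [0.478  0.1691 0.0501] rv [[0.994, 0.11, 0.002], [0.11, -0.994, 0.001], [0.002, -0.001, -1.0]] F [-0.3 -0.7 -0.6] w 0.0189 q [ 0.06  0.31 -0.55  1.94  0.2   0.94 -2.05]
[[-0.0, -0.0, -0.0, 0.0001, -0.0, -0.025, 0.0], [-0.0, -0.0, -0.0, 0.0, -0.0, -0.025, 0.0], [-0.0, -0.0, -0.0, 0.0, -0.0, -0.025, 0.0], [-0.0, -0.0, -0.0, 0.0, -0.0, -0.025, 0.0]]
```

>>> servo_tool(
  moves=[
    [0,0,0,0,0,-0.015,0],
    [0,0,0,0,0,-0.03,0],
    [0,0,0,0,0,-0.03,0],
    [0,0,0,0,0,-0.02,0],
    [0,0,0,0,0,0,0],
  ],
)

```text
t: 6.78
ee_pos: [0.4774, 0.1694, 0.1511]
tcp_rot: [0.998, 0.055, 0.001, -0.001]
wrist_force: [0.9, -0.4, -1.8]
grip_width: 0.0184
```

Run:
```python
from h import *
st();C=cam("wrist"); im=bot.get_image("wrist")
cv2.imwrite("pics/w4.png",im)
plan((0.567,-0.2215,0.15),0.11,9,0)
```

```text
t 6.78 p [0.4774 0.1694 0.1511] rv [[0.994, 0.111, 0.002], [0.111, -0.994, 0.002], [0.003, -0.002, -1.0]] F [ 0.9 -0.4 -1.8] w 0.0184 q [ 0.1   0.18 -0.57  1.85  0.11  1.14 -1.97]
[[-0.0, -0.0, 0.0, 0.0051, 0.0442, -0.0, 0.0], [-0.0, -0.0, 0.0, 0.0051, 0.0442, -0.0, 0.0], [-0.0, -0.0, 0.0, 0.0051, 0.0442, -0.0, 0.0], [-0.0, -0.0, 0.0, 0.0051, 0.0442, -0.0, 0.0], [-0.0, -0.0, 0.0, 0.0052, 0.0442, -0.0, 0.0], [-0.0, -0.0, 0.0, 0.0052, 0.0442, -0.0, 0.0], [-0.0, -0.0, 0.0, 0.0052, 0.0442, -0.0, 0.0], [-0.0, -0.0, 0.0, 0.0052, 0.0442, 0.0, 0.0], [-0.0, -0.0, 0.0, 0.0052, 0.0442, 0.0, 0.0]]
```

View pics/w4.png

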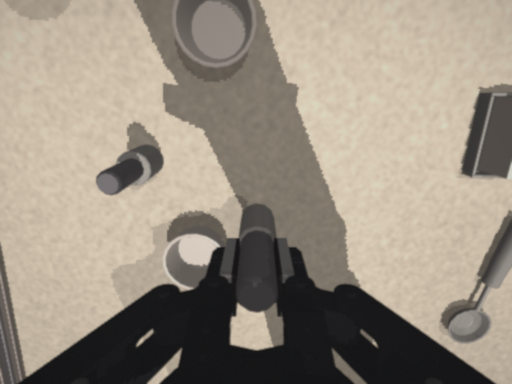

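```bash
cat > ov.py <<'E'
from h import *
def toolproj(p):
    c=bot.calibration("wrist"); M=np.linalg.inv(c["mount"]); q=c["camera_matrix"]@(M@np.r_[p,1])[:3]; return q[:2]/q[2]
def overlay(im,dx,dy,foot,r,fx=6,box=(200,190,320,320),tx=0,ty=0):
    big=cv2.resize(im,None,fx=fx,fy=fx,interpolation=cv2.INTER_CUBIC)
    for h,rr in((0,r),(.04,r),(.04,.01),(.087,.01)):
        for a in np.linspace(0,6.28,60):
            p=toolproj([dx+tx*h+rr*np.cos(a),dy+ty*h+rr*np.sin(a),foot-h]); cv2.circle(big,tuple(int(v*fx+fx/2) for v in p),1,(0,0,255),-1)
    x0,y0,x1,y1=box
    return big[y0*fx:y1*fx,x0*fx:x1*fx]
E
python3 - <<'E'
from ov import *
im=cv2.imread("pics/w4.png")
im=np.clip(im.astype(float)*1.8,0,255).astype(np.uint8)
cv2.imwrite("pics/w4o.png",overlay(im,-.001,0,.050,.012,fx=5,box=(195,195,320,315)))
E
```

```text
(no output)
```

View pics/w4o.png

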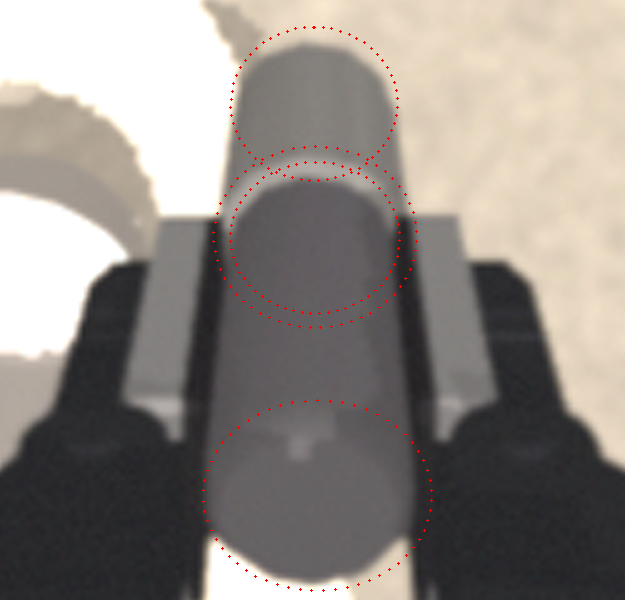

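The punch is held straight, with its foot about 50 mm below the TCP. I'm carrying it above hole_24.

>>> servo_tool(
  moves=[
    [0,0,0,0.005,0.03,0,0],
    [0,0,0,0.005,0.045,0,0],
    [0,0,0,0.005,0.045,0,0],
    [0,0,0,0.005,0.045,0,0],
    [0,0,0,0.005,0.045,0,0],
    [0,0,0,0.005,0.045,0,0],
    [0,0,0,0.006,0.045,0,0],
    [0,0,0,0.006,0.045,0,0],
    [0,0,0,0.005,0.035,0,0],
    [0,0,0,0,0,0,0],
  ],
)

```text
t: 8.07
ee_pos: [0.5627, -0.2141, 0.1374]
tcp_rot: [0.998, 0.057, -0.007, -0.002]
wrist_force: [-0.2, 0.9, -2.2]
grip_width: 0.0186
```

Run:
```python
from h import *
st()
plan((0.5685,-0.2215,0.105),0.11,4,0)
```

```text
t 8.07 p [ 0.5627 -0.2141  0.1374] rv [[0.993, 0.114, -0.015], [0.115, -0.993, 0.004], [-0.014, -0.005, -1.0]] F [-0.2  0.9 -2.2] w 0.0186 q [ 0.53  0.38 -0.3   1.61  0.12  1.18 -1.25]
[[-0.01, 0.02, 0.01, 0.0013, 0.0021, 0.0081, 0.0], [-0.01, 0.02, 0.01, 0.0013, 0.002, 0.0081, 0.0], [-0.01, 0.02, 0.01, 0.0013, 0.002, 0.0081, 0.0], [-0.01, 0.02, 0.01, 0.0013, 0.002, 0.0081, 0.0]]
```

>>> servo_tool(
  moves=[
    [-0.01,0.02,0,0.0013,0.002,0.008,0],
    [-0.01,0.02,0.01,0.0013,0.002,0.008,0],
    [-0.01,0.02,0.01,0.0013,0.002,0.008,0],
    [-0.01,0.02,0.01,0.0013,0.002,0.004,0],
    [0,0,0,0,0,0,0],
    [0,0,0,0,0,0,0],
  ],
)

```text
t: 8.82
ee_pos: [0.5681, -0.2175, 0.1054]
tcp_rot: [0.998, 0.057, -0.001, -0.0]
wrist_force: [-0.0, -0.4, -1.3]
grip_width: 0.0186
```

Run:
```python
from ov import *
st();C=cam("wrist"); im=bot.get_image("wrist"); cv2.imwrite("pics/w5.png",im)
np.savez("w5.npz",R=C[1],t=C[2])
sd=bot.get_image("side"); cv2.imwrite("pics/s5.png",cv2.resize(sd[190:340,220:360],None,fx=4,fy=4,interpolation=cv2.INTER_CUBIC))
cv2.imwrite("pics/w5z.png",cv2.resize(im[150:300,130:400],None,fx=2.9,fy=2.9,interpolation=cv2.INTER_CUBIC))
plan((0.5685,-0.2215,0.1),0.11,1,0)
```

```text
t 8.82 p [ 0.5681 -0.2175  0.1054] rv [[0.994, 0.114, -0.002], [0.114, -0.994, 0.0], [-0.002, -0.001, -1.0]] F [-0.  -0.4 -1.3] w 0.0186 q [ 0.52  0.41 -0.29  1.64  0.13  1.11 -1.26]
[[-0.0, 0.01, 0.02, -0.0, 0.004, 0.0054, 0.0]]
```

View pics/w5z.png

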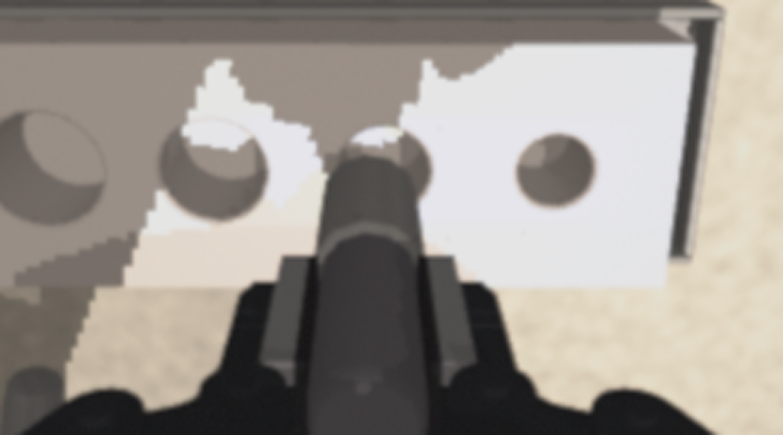

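View pics/s5.png

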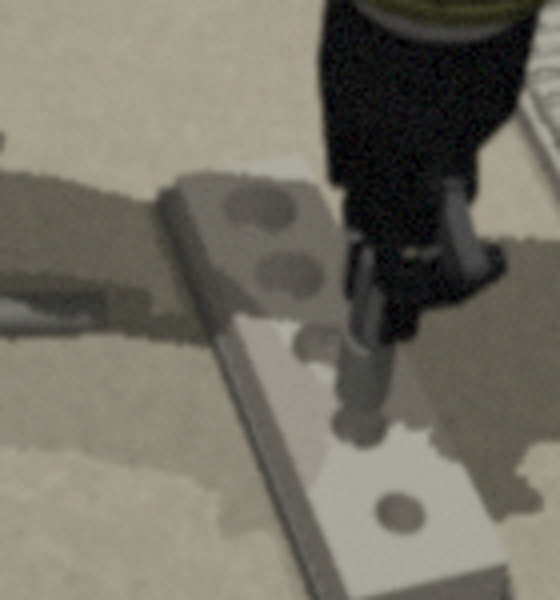

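The punch hovers just on the +y side of hole_24, with the 20, 28 and 32 holes in view. I'll refit the row from this picture.

```bash
cat > rowfit.py <<'E'
from ov import *
from scipy.optimize import minimize
from scipy.ndimage import map_coordinates
rad=np.array([.0185,.0165,.0145,.0125,.0105])
def rowfit(im,C,use,x0,dr0=.0005):
    g=cv2.cvtColor(im,cv2.COLOR_BGR2GRAY).astype(float)
    def rim(x,dr,N=60):
        u=np.array([-np.sin(x[2]),np.cos(x[2]),0]); out=[]
        for k in use:
            th=np.linspace(0,2*np.pi,N,endpoint=False); r=rad[k]+dr
            q=np.array([x[0],x[1],.038])+u*.046*(2-k)+r*np.c_[np.cos(th),np.sin(th),0*th]
            p=(q@C[1].T+C[2])@C[0].T; out.append(p[:,:2]/p[:,2:])
        return np.concatenate(out)
    s=lambda q: map_coordinates(g,[q[:,1],q[:,0]],order=1)
    f=lambda x:-np.clip(s(rim(x,x[3]+.001))-s(rim(x,x[3]-.001)),-20,60).mean()
    best=None
    for dx in(-.002,0,.002):
        for dy in(-.002,0,.002):
            xs=np.array([x0[0]+dx,x0[1]+dy,x0[2],dr0])
            r=minimize(f,xs,method="Nelder-Mead",options=dict(initial_simplex=np.vstack([xs,xs+np.diag([.002,.002,.01,.0005])])))
            if best is None or r.fun<best.fun:best=r
    x=best.x;u=np.array([-np.sin(x[2]),np.cos(x[2])])
    return x,best.fun,{32:x[:2]+.046*u,24:x[:2]-.046*u},rim(x,0)
E
python3 - <<'E'
from rowfit import *
d=np.load("w5.npz"); C=(bot.calibration("wrist")["camera_matrix"],d["R"],d["t"])
im=cv2.imread("pics/w5.png")
for use in [(0,1,2,4),(1,2,4),(1,4)]:
    x,f,h,r=rowfit(im,C,use,(.5615,-.176,.11)); print(x.round(4),f,h)
g=np.clip(im*1.6,0,255).astype(np.uint8)
o=overlay(g,-.0015,0,.05,.012,fx=5,box=(195,170,325,290))
cv2.imwrite("pics/w5o.png",o)
E
```

```text
[ 5.613e-01 -1.762e-01  1.125e-01  3.000e-04] -37.00939876794552 {32: array([ 0.55618119, -0.13050236]), 24: array([ 0.56651049, -0.22192066])}
[ 5.614e-01 -1.762e-01  1.115e-01  4.000e-04] -41.43218141748752 {32: array([ 0.55625879, -0.13044341]), 24: array([ 0.56649774, -0.22187187])}
[ 5.613e-01 -1.763e-01  1.093e-01  3.000e-04] -42.28125405950036 {32: array([ 0.55627864, -0.13055841]), 24: array([ 0.56631597, -0.22200923])}
```

View pics/w5o.png

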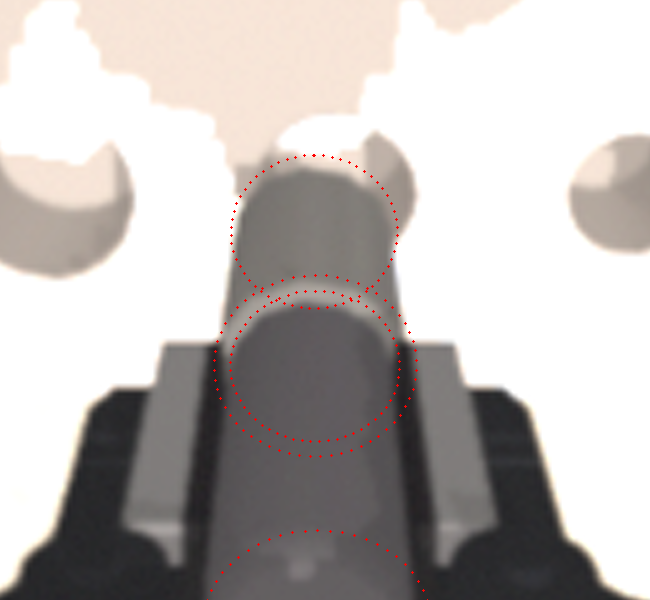

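>>> servo_tool(
  moves=[
    [0,0,0,0,0.004,0,0],
    [0,0,0,0,0,0,0],
    [0,0,0,0,0,0,0],
  ],
)

```text
t: 9.3
ee_pos: [0.5688, -0.2221, 0.106]
tcp_rot: [0.998, 0.057, -0.001, -0.0]
wrist_force: [1.1, -0.1, -0.9]
grip_width: 0.0186
```

Run:
```python
from h import *
st()
plan((0.5684,-0.2217,0.1),0.11,1,0)
```

```text
t 9.3 p [ 0.5688 -0.2221  0.106 ] rv [[0.994, 0.113, -0.001], [0.113, -0.994, -0.0], [-0.001, -0.0, -1.0]] F [ 1.1 -0.1 -0.9] w 0.0186 q [ 0.53  0.41 -0.29  1.63  0.13  1.11 -1.25]
[[-0.0, 0.01, 0.02, -0.0004, -0.0004, 0.006, 0.0]]
```

>>> servo_tool(
  moves=[
    [0,0,0,0,0,0.005,0],
    [0,0,0,0,0,0.004,0],
    [0,0,0,0,0,0.002,0],
    [0,0,0,0,0,0,0],
  ],
)

```text
t: 9.8
ee_pos: [0.5686, -0.2219, 0.0938]
tcp_rot: [0.998, 0.057, -0.001, -0.0]
wrist_force: [0.0, 0.3, -1.1]
grip_width: 0.0182
```

>>> servo_tool(
  moves=[
    [0,0,0,0,0,0.002,0],
    [0,0,0,0,0,0.0015,0],
  ],
)

```text
t: 10.05
ee_pos: [0.5687, -0.2219, 0.0903]
tcp_rot: [0.998, 0.057, -0.001, -0.0]
wrist_force: [-0.2, -0.0, -0.8]
grip_width: 0.0182
```

>>> servo_tool(
  moves=[
    [0,0,0,0,0,0.0015,0],
    [0,0,0,0,0,0.0015,0],
  ],
)

```text
t: 10.3
ee_pos: [0.5688, -0.2219, 0.0872]
tcp_rot: [0.998, 0.057, -0.001, -0.0]
wrist_force: [1.2, 0.5, -1.0]
grip_width: 0.0187
```

>>> servo_tool(
  moves=[
    [0,0,0,0,0,0.001,0],
    [0,0,0,0,0,0.001,0],
  ],
)

```text
t: 10.55
ee_pos: [0.5688, -0.222, 0.085]
tcp_rot: [0.998, 0.057, -0.001, -0.0]
wrist_force: [0.1, 0.3, -1.2]
grip_width: 0.0189
```

>>> servo_tool(
  moves=[
    [0,0,0,0,0,0.001,0],
    [0,0,0,0,0,0.001,0],
  ],
)

```text
t: 10.8
ee_pos: [0.5688, -0.222, 0.0829]
tcp_rot: [0.998, 0.057, -0.001, -0.0]
wrist_force: [0.2, -0.1, -0.8]
grip_width: 0.0183
```

The foot is now about 5 mm below the mouth with no contact force, so it's in the hole. I'm continuing gently.

>>> servo_tool(
  moves=[
    [0,0,0,0,0,0.0015,0],
    [0,0,0,0,0,0.0015,0],
    [0,0,0,0,0,0.001,0],
  ],
)

```text
t: 11.18
ee_pos: [0.5687, -0.2219, 0.0786]
tcp_rot: [0.998, 0.057, -0.001, -0.0]
wrist_force: [0.0, -0.1, -0.7]
grip_width: 0.0183
```

>>> servo_tool(
  moves=[
    [0,0,0,0,0,0.0015,0],
    [0,0,0,0,0,0.0015,0],
    [0,0,0,0,0,0.0015,0],
  ],
)

```text
t: 11.55
ee_pos: [0.5688, -0.222, 0.0738]
tcp_rot: [0.998, 0.057, -0.001, -0.0]
wrist_force: [1.2, -0.5, -1.4]
grip_width: 0.0186
```

>>> servo_tool(
  moves=[
    [0,0,0,0,0,0.002,0],
    [0,0,0,0,0,0.002,0],
  ],
)

```text
t: 11.8
ee_pos: [0.5688, -0.222, 0.0696]
tcp_rot: [0.998, 0.057, -0.001, -0.0]
wrist_force: [0.0, 0.8, -1.5]
grip_width: 0.0187
```

>>> servo_tool(
  moves=[
    [0,0,0,0,0,0.002,0],
    [0,0,0,0,0,0.002,0],
  ],
)

```text
t: 12.05
ee_pos: [0.5688, -0.222, 0.0652]
tcp_rot: [0.998, 0.057, -0.001, -0.0]
wrist_force: [0.5, -0.1, -1.2]
grip_width: 0.0189
```

>>> servo_tool(
  moves=[
    [0,0,0,0,0,0.0015,0],
    [0,0,0,0,0,0.0015,0],
  ],
)

```text
t: 12.3
ee_pos: [0.5687, -0.2219, 0.0619]
tcp_rot: [0.998, 0.057, -0.001, -0.0]
wrist_force: [-0.6, -0.9, -0.5]
grip_width: 0.0182
```

>>> servo_tool(
  moves=[
    [0,0,0,0,0,0.001,0],
    [0,0,0,0,0,0.0005,0],
  ],
)

```text
t: 12.55
ee_pos: [0.5687, -0.222, 0.0603]
tcp_rot: [0.998, 0.057, -0.001, -0.0]
wrist_force: [-0.0, 0.1, -1.1]
grip_width: 0.0186
```

Run:
```python
from h import *
st()
sd=bot.get_image("side"); cv2.imwrite("pics/s6.png",cv2.resize(sd[190:340,220:360],None,fx=4,fy=4,interpolation=cv2.INTER_CUBIC))
```

```text
t 12.55 p [ 0.5687 -0.222   0.0603] rv [[0.994, 0.113, -0.001], [0.113, -0.994, 0.0], [-0.001, -0.0, -1.0]] F [-0.   0.1 -1.1] w 0.0186 q [ 0.52  0.46 -0.28  1.67  0.15  1.03 -1.27]
```

View pics/s6.png

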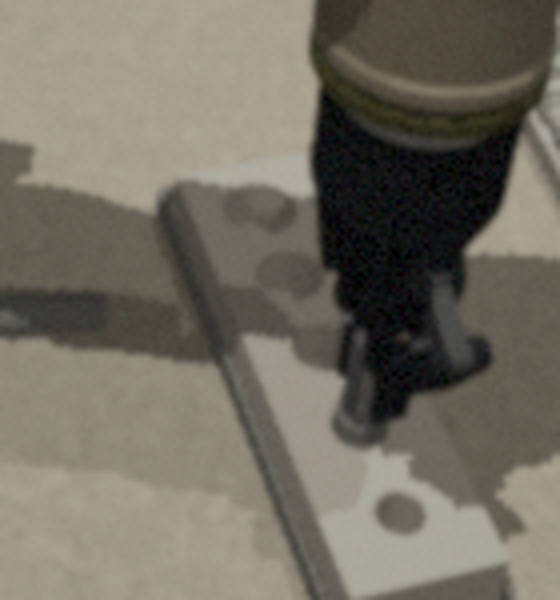

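The side view shows the punch deep in the 24 hole. I'm feeling for the floor in 0.5 mm steps.

>>> servo_tool(
  moves=[
    [0,0,0,0,0,0.0005,0],
    [0,0,0,0,0,0.0005,0],
  ],
)

```text
t: 12.85
ee_pos: [0.5687, -0.222, 0.0593]
tcp_rot: [0.998, 0.057, -0.001, -0.0]
wrist_force: [0.1, 0.4, -1.2]
grip_width: 0.0188
```

>>> servo_tool(
  moves=[
    [0,0,0,0,0,0.0005,0],
    [0,0,0,0,0,0.0005,0],
  ],
)

```text
t: 13.1
ee_pos: [0.5688, -0.222, 0.0583]
tcp_rot: [0.998, 0.057, -0.001, -0.0]
wrist_force: [-1.1, -0.1, -0.4]
grip_width: 0.0186
```

>>> servo_tool(
  moves=[
    [0,0,0,0,0,0.0005,0],
  ],
)

```text
t: 13.22
ee_pos: [0.5689, -0.222, 0.0581]
tcp_rot: [0.998, 0.057, -0.0, 0.0]
wrist_force: [-1.5, 0.7, 5.2]
grip_width: 0.0187
```

Floor felt at TCP z 0.058, as predicted, with about 6 N. Releasing and rising.

>>> servo_tool(
  moves=[
    [0,0,0,0,0,0,0.3],
    [0,0,0,0,0,0,0.6],
    [0,0,0,0,0,0,1],
    [0,0,0,0,0,0,1],
  ],
)

```text
t: 13.72
ee_pos: [0.5692, -0.2221, 0.0583]
tcp_rot: [0.998, 0.057, -0.0, 0.0]
wrist_force: [0.4, 0.3, -0.3]
grip_width: 0.0778
```

>>> servo_tool(
  moves=[
    [0,0,0,0,0,-0.02,1],
    [0,0,0,0,0,-0.03,1],
    [0,0,0,0,0,-0.03,1],
    [0,0,0,0,0,-0.03,1],
    [0,0,0,0,0,0,1],
  ],
)

```text
t: 14.35
ee_pos: [0.5701, -0.222, 0.178]
tcp_rot: [0.998, 0.057, 0.002, 0.001]
wrist_force: [0.6, 0.0, -0.7]
grip_width: 0.0855
```

Run:
```python
from rowfit import *
st();C=cam("wrist"); im=bot.get_image("wrist"); cv2.imwrite("pics/w7.png",im)
for use in [(0,1,2,4),(1,2,4)]:
    x,f,h,r=rowfit(im,C,use,(.5615,-.176,.11)); print(x.round(4),f,h)
plan((0.483,0.281,0.15),0.11,10,1)
```

```text
t 14.35 p [ 0.5701 -0.222   0.178 ] rv [[0.994, 0.114, 0.004], [0.114, -0.994, -0.001], [0.004, 0.002, -1.0]] F [ 0.6  0.  -0.7] w 0.0855 q [ 0.53  0.35 -0.3   1.56  0.11  1.24 -1.24]
[ 5.609e-01 -1.762e-01  1.083e-01  4.000e-04] -34.167705130735634 {32: array([ 0.55596273, -0.13050834]), 24: array([ 0.56590718, -0.2219693 ])}
[ 5.611e-01 -1.761e-01  1.061e-01  4.000e-04] -39.71891283312131 {32: array([ 0.55620702, -0.13040443]), 24: array([ 0.56594885, -0.2218872 ])}
[[0.0, -0.0, 0.0, -0.0029, -0.0509, 0.0026, 1.0], [0.0, -0.0, 0.0, -0.0029, -0.0509, 0.0026, 1.0], [0.0, -0.0, 0.0, -0.0029, -0.0509, 0.0026, 1.0], [0.0, -0.0, 0.0, -0.0029, -0.0509, 0.0026, 1.0], [0.0, -0.0, 0.0, -0.0029, -0.0509, 0.0026, 1.0], [0.0, -0.0, 0.0, -0.003, -0.0509, 0.0026, 1.0], [0.0, -0.0, 0.0, -0.003, -0.0509, 0.0026, 1.0], [0.0, -0.0, 0.0, -0.003, -0.0509, 0.0026, 1.0], [0.0, -0.0, 0.0, -0.003, -0.0509, 0.0026, 1.0], [0.0, -0.0, 0.0, -0.003, -0.0509, 0.0026, 1.0]]
```

View pics/w7.png

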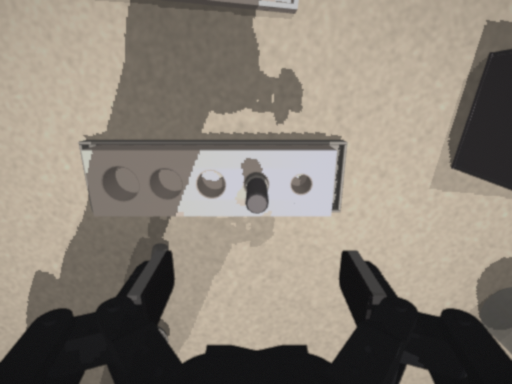

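The small punch stands in the second-smallest hole (257,190), and the block has not moved. Now the larger punch.

>>> servo_tool(
  moves=[
    [0,0,0,-0.003,-0.05,0.0025,1],
    [0,0,0,-0.003,-0.05,0.0025,1],
    [0,0,0,-0.003,-0.05,0.0025,1],
    [0,0,0,-0.003,-0.05,0.0025,1],
    [0,0,0,-0.003,-0.05,0.0025,1],
    [0,0,0,-0.003,-0.05,0.0025,1],
    [0,0,0,-0.003,-0.05,0.0025,1],
    [0,0,0,-0.003,-0.05,0.0025,1],
    [0,0,0,-0.003,-0.05,0.0025,1],
    [0,0,0,0,-0.03,0,1],
  ],
)

```text
t: 15.65
ee_pos: [0.4821, 0.2625, 0.149]
tcp_rot: [0.999, 0.054, -0.003, 0.002]
wrist_force: [0.5, -0.9, 0.1]
grip_width: 0.0857
```

>>> servo_tool(
  moves=[
    [0,0,0,0,0,0,1],
    [0,0,0,0,0,0,1],
  ],
)

```text
t: 15.9
ee_pos: [0.4805, 0.2641, 0.1481]
tcp_rot: [0.998, 0.056, -0.004, 0.002]
wrist_force: [-0.4, 0.0, 0.5]
grip_width: 0.0854
```

Run:
```python
from h import *
st();C=cam("wrist"); im=bot.get_image("wrist")
big=cv2.resize(im,None,fx=2,fy=2)
c=(.485,.281)
for z,rr in((.0,.016),(.04,.016),(.087,.01)):
    for a in np.linspace(0,6.28,50):
      p=proj(C,(c[0]+rr*np.cos(a),c[1]+rr*np.sin(a),z)); cv2.circle(big,tuple(int(v*2+1) for v in p),1,(0,0,255),-1)
cv2.imwrite("pics/w8.png",big[100:700,150:900])
plan((0.485,0.281,0.12),0.11,3,1)
```

```text
t 15.9 p [0.4805 0.2641 0.1481] rv [[0.994, 0.112, -0.008], [0.112, -0.994, -0.004], [-0.008, 0.003, -1.0]] F [-0.4  0.   0.5] w 0.0854 q [-0.06  0.29 -0.61  1.74  0.18  1.17 -2.18]
[[0.0, 0.01, 0.0, 0.0022, -0.0055, 0.0094, 1.0], [0.0, 0.01, 0.0, 0.0022, -0.0055, 0.0094, 1.0], [0.0, 0.01, 0.0, 0.0021, -0.0055, 0.0094, 1.0]]
```

View pics/w8.png

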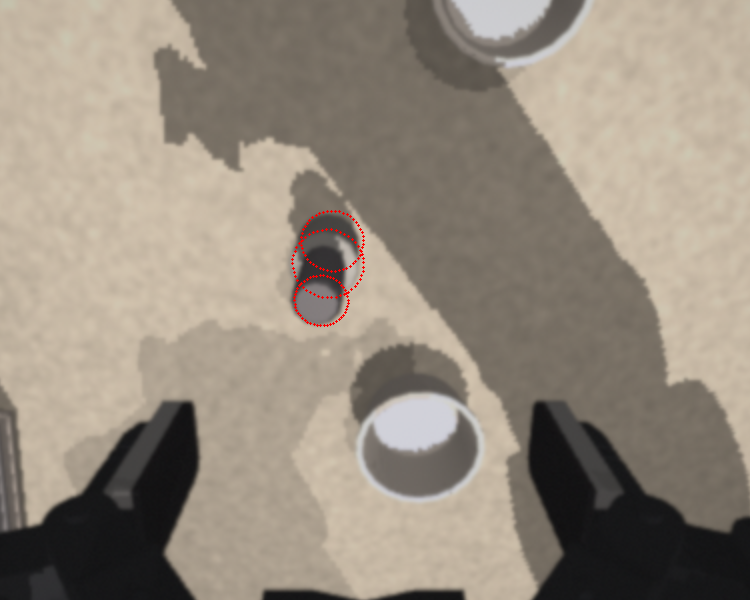

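>>> servo_tool(
  moves=[
    [0,0.01,0,0.002,-0.006,0.01,1],
    [0,0.01,0,0.002,-0.006,0.01,1],
    [0,0.01,0,0.001,-0.005,0.008,1],
    [0,0,0,0,0,0,1],
  ],
)

```text
t: 16.45
ee_pos: [0.4843, 0.2799, 0.1173]
tcp_rot: [0.999, 0.054, -0.001, 0.002]
wrist_force: [-0.5, -0.6, 0.3]
grip_width: 0.0854
```

Run:
```python
from h import *
st();C=cam("wrist"); im=bot.get_image("wrist")
big=cv2.resize(im,None,fx=2,fy=2)
c=(.485,.282)
for z,rr in((.0,.016),(.04,.016),(.087,.01)):
    for a in np.linspace(0,6.28,50):
      p=proj(C,(c[0]+rr*np.cos(a),c[1]+rr*np.sin(a),z)); cv2.circle(big,tuple(int(v*2+1) for v in p),1,(0,0,255),-1)
cv2.imwrite("pics/w9.png",big[100:700,150:900])
plan((0.485,0.282,0.049),0.11,5,1)
```

```text
t 16.45 p [0.4843 0.2799 0.1173] rv [[0.994, 0.108, -0.003], [0.108, -0.994, -0.004], [-0.003, 0.004, -1.0]] F [-0.5 -0.6  0.3] w 0.0854 q [-0.1   0.35 -0.6   1.74  0.22  1.12 -2.23]
[[0.0, 0.0, -0.0, 0.0002, -0.0005, 0.0137, 1.0], [0.0, 0.0, -0.0, 0.0002, -0.0005, 0.0137, 1.0], [0.0, 0.0, -0.0, 0.0002, -0.0005, 0.0137, 1.0], [0.0, 0.0, -0.0, 0.0002, -0.0005, 0.0137, 1.0], [0.0, 0.0, -0.0, 0.0002, -0.0005, 0.0137, 1.0]]
```

View pics/w9.png

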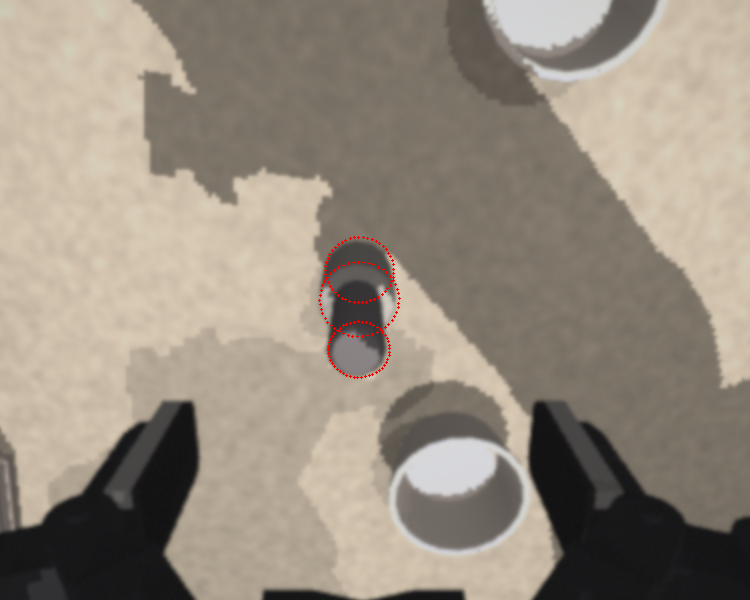

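It matches (0.485, 0.282). Descending.

>>> servo_tool(
  moves=[
    [0,0,0,0,-0.0005,0.014,1],
    [0,0,0,0,-0.0005,0.014,1],
    [0,0,0,0,-0.0005,0.014,1],
    [0,0,0,0,-0.0005,0.014,1],
    [0,0,0,0,0,0.01,1],
    [0,0,0,0,0,0,1],
  ],
)

```text
t: 17.25
ee_pos: [0.4839, 0.2809, 0.0464]
tcp_rot: [0.999, 0.054, -0.002, 0.002]
wrist_force: [-0.3, 0.2, 1.0]
grip_width: 0.085
```

Run:
```python
from h import *
st()
plan((0.485,0.282,0.049),0.11,1,1)
```

```text
t 17.25 p [0.4839 0.2809 0.0464] rv [[0.994, 0.107, -0.003], [0.107, -0.994, -0.005], [-0.004, 0.004, -1.0]] F [-0.3  0.2  1. ] w 0.085 q [-0.13  0.44 -0.57  1.8   0.28  0.99 -2.28]
[[0.03, 0.02, -0.01, 0.0012, -0.001, -0.0026, 1.0]]
```

>>> servo_tool(
  moves=[
    [0.03,0.02,-0.01,0.001,-0.001,-0.003,1],
    [0,0,0,0,0,0,0.5],
    [0,0,0,0,0,0,0],
    [0,0,0,0,0,0,0],
    [0,0,0,0,0,0,0],
    [0,0,0,0,0,0,0],
  ],
)

```text
t: 18.0
ee_pos: [0.486, 0.2826, 0.0514]
tcp_rot: [0.999, 0.054, 0.002, -0.001]
wrist_force: [0.1, -0.4, -1.0]
grip_width: 0.0184
```

Run:
```python
from h import *
st()
```

```text
t 18.0 p [0.486  0.2826 0.0514] rv [[0.994, 0.109, 0.003], [0.109, -0.994, 0.002], [0.003, -0.002, -1.0]] F [ 0.1 -0.4 -1. ] w 0.0184 q [-0.13  0.43 -0.58  1.8   0.27  0.99 -2.27]
```

>>> servo_tool(
  moves=[
    [0,0,0,0,0,-0.015,0],
    [0,0,0,0,0,-0.03,0],
    [0,0,0,0,0,-0.03,0],
    [0,0,0,0,0,-0.02,0],
    [0,0,0,0,0,0,0],
  ],
)

```text
t: 18.62
ee_pos: [0.485, 0.2826, 0.1519]
tcp_rot: [0.998, 0.055, 0.001, -0.001]
wrist_force: [0.1, 0.5, -1.4]
grip_width: 0.0184
```

Run:
```python
from h import *
st()
plan((0.558,-0.11,0.15),0.11,9,0)
```

```text
t 18.62 p [0.485  0.2826 0.1519] rv [[0.994, 0.11, 0.002], [0.11, -0.994, 0.003], [0.003, -0.002, -1.0]] F [ 0.1  0.5 -1.4] w 0.0184 q [-0.09  0.31 -0.61  1.71  0.19  1.18 -2.21]
[[-0.0, -0.0, 0.0, 0.0033, 0.0442, 0.0001, 0.0], [-0.0, -0.0, 0.0, 0.0033, 0.0442, 0.0001, 0.0], [-0.0, -0.0, 0.0, 0.0033, 0.0442, 0.0001, 0.0], [-0.0, -0.0, 0.0, 0.0033, 0.0442, 0.0002, 0.0], [-0.0, -0.0, 0.0, 0.0033, 0.0442, 0.0002, 0.0], [-0.0, -0.0, 0.0, 0.0033, 0.0442, 0.0002, 0.0], [-0.0, -0.0, 0.0, 0.0033, 0.0442, 0.0002, 0.0], [-0.0, -0.0, 0.0, 0.0033, 0.0442, 0.0002, 0.0], [-0.0, -0.0, 0.0, 0.0033, 0.0442, 0.0002, 0.0]]
```

>>> servo_tool(
  moves=[
    [0,0,0,0.003,0.03,0,0],
    [0,0,0,0.003,0.044,0,0],
    [0,0,0,0.003,0.044,0,0],
    [0,0,0,0.003,0.044,0,0],
    [0,0,0,0.003,0.044,0,0],
    [0,0,0,0.003,0.044,0,0],
    [0,0,0,0.004,0.044,0,0],
    [0,0,0,0.004,0.044,0,0],
    [0,0,0,0.004,0.044,0,0],
    [0,0,0,0,0.01,0,0],
  ],
)

```text
t: 19.88
ee_pos: [0.5554, -0.1149, 0.1432]
tcp_rot: [0.998, 0.057, -0.004, -0.002]
wrist_force: [-0.2, 1.4, -2.1]
grip_width: 0.0184
```

>>> servo_tool(
  moves=[
    [0,0,0,0,0,0,0],
    [0,0,0,0,0,0,0],
  ],
)

```text
t: 20.12
ee_pos: [0.5547, -0.1137, 0.142]
tcp_rot: [0.998, 0.057, -0.005, -0.002]
wrist_force: [-0.0, 0.4, -1.2]
grip_width: 0.0184
```

Run:
```python
from rowfit import *
st();C=cam("wrist"); im=bot.get_image("wrist"); cv2.imwrite("pics/w10.png",im)
for use in [(0,2,4),(0,4)]:
    x,f,h,r=rowfit(im,C,use,(.5615,-.176,.11)); print(x.round(4),f,h)
g=np.clip(im*1.4,0,255).astype(np.uint8)
cv2.imwrite("pics/w10o.png",overlay(g,-.0015,0,.0514,.015,fx=5,box=(190,170,330,290)))
plan((0.558,-0.1305,0.11),0.11,4,0)
```

```text
t 20.12 p [ 0.5547 -0.1137  0.142 ] rv [[0.993, 0.114, -0.01], [0.114, -0.993, 0.004], [-0.009, -0.005, -1.0]] F [-0.   0.4 -1.2] w 0.0184 q [ 0.44  0.3  -0.38  1.71  0.12  1.16 -1.42]
[ 5.609e-01 -1.758e-01  1.055e-01  4.000e-04] -42.78810858630709 {32: array([ 0.55605607, -0.13009198]), 24: array([ 0.56574284, -0.22158059])}
[ 0.5614 -0.1761  0.1067  0.0006] -40.88511715446157 {32: array([ 0.55652875, -0.13033769]), 24: array([ 0.56632319, -0.22181484])}
[[-0.01, 0.01, 0.01, 0.0004, 0.0044, 0.008, 0.0], [-0.01, 0.01, 0.01, 0.0004, 0.0044, 0.008, 0.0], [-0.01, 0.01, 0.01, 0.0004, 0.0044, 0.008, 0.0], [-0.01, 0.01, 0.01, 0.0004, 0.0044, 0.008, 0.0]]
```

View pics/w10.png

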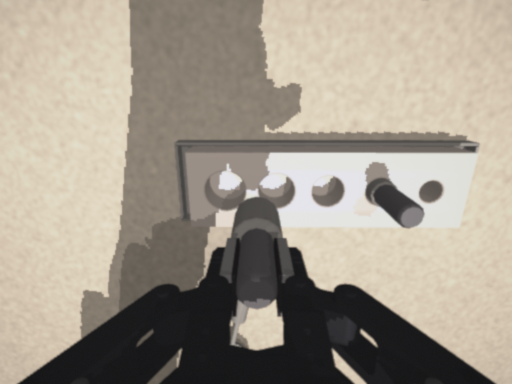

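View pics/w10o.png

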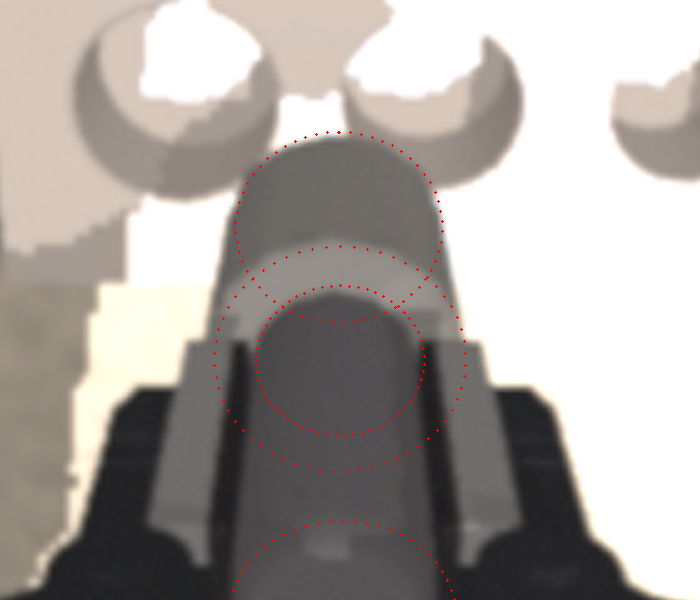

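The overlay gives the same in-hand offset as for the first punch, so the target TCP is (0.5587, -0.1305).

>>> servo_tool(
  moves=[
    [-0.01,0.01,0,0.001,0.0044,0.008,0],
    [-0.01,0.01,0,0.001,0.0044,0.008,0],
    [-0.01,0.01,0,0.001,0.0044,0.008,0],
    [-0.01,0.01,0,0.001,0.004,0.008,0],
    [0,0,0,0,0,0,0],
    [0,0,0,0,0,0,0],
  ],
)

```text
t: 20.92
ee_pos: [0.5606, -0.129, 0.1072]
tcp_rot: [0.998, 0.059, -0.001, 0.001]
wrist_force: [0.8, 0.3, -2.3]
grip_width: 0.0186
```

Run:
```python
from h import *
st()
plan((0.5587,-0.1305,0.1),0.11,1,0)
```

```text
t 20.93 p [ 0.5606 -0.129   0.1072] rv [[0.993, 0.118, -0.002], [0.118, -0.993, -0.002], [-0.002, 0.001, -1.0]] F [ 0.8  0.3 -2.3] w 0.0186 q [ 0.45  0.35 -0.36  1.72  0.14  1.09 -1.41]
[[0.01, 0.01, 0.05, -0.0021, 0.0012, 0.0072, 0.0]]
```

>>> servo_tool(
  moves=[
    [0.01,0.01,0.05,-0.002,0.0012,0.004,0],
    [0,0,0,0,0,0.003,0],
    [0,0,0,0,0,0.002,0],
    [0,0,0,0,0,0,0],
  ],
)

```text
t: 21.42
ee_pos: [0.5589, -0.1304, 0.0981]
tcp_rot: [0.999, 0.054, 0.0, -0.0]
wrist_force: [0.1, 0.3, -1.2]
grip_width: 0.0185
```

Run:
```python
from h import *
st()
plan((0.5587,-0.1305,0.094),0.11,1,0)
```

```text
t 21.43 p [ 0.5589 -0.1304  0.0981] rv [[0.994, 0.109, 0.0], [0.109, -0.994, 0.0], [0.0, -0.0, -1.0]] F [ 0.1  0.3 -1.2] w 0.0185 q [ 0.45  0.36 -0.36  1.74  0.14  1.07 -1.42]
[[-0.0, -0.0, -0.01, -0.0002, 0.0001, 0.0041, 0.0]]
```

>>> servo_tool(
  moves=[
    [0,0,0,0,0,0.002,0],
    [0,0,0,0,0,0.002,0],
    [0,0,0,0,0,0.0015,0],
  ],
)

```text
t: 21.8
ee_pos: [0.559, -0.1303, 0.0925]
tcp_rot: [0.999, 0.055, 0.0, -0.0]
wrist_force: [-0.8, -0.2, -1.8]
grip_width: 0.0184
```

>>> servo_tool(
  moves=[
    [0,0,0,0,0,0.001,0],
    [0,0,0,0,0,0.001,0],
  ],
)

```text
t: 22.05
ee_pos: [0.559, -0.1303, 0.0903]
tcp_rot: [0.999, 0.055, 0.0, -0.0]
wrist_force: [-0.4, 0.0, -1.2]
grip_width: 0.0186
```

>>> servo_tool(
  moves=[
    [0,0,0,0,0,0.001,0],
    [0,0,0,0,0,0.001,0],
  ],
)

```text
t: 22.3
ee_pos: [0.5592, -0.1303, 0.0885]
tcp_rot: [0.999, 0.055, 0.0, 0.0]
wrist_force: [-2.3, -0.1, -0.3]
grip_width: 0.0185
```

>>> servo_tool(
  moves=[
    [0,0,0,0,0,0.001,0],
    [0,0,0,0,0,0.001,0],
  ],
)

```text
t: 22.55
ee_pos: [0.5587, -0.1304, 0.0862]
tcp_rot: [0.999, 0.054, -0.0, 0.0]
wrist_force: [-0.5, 0.7, -1.1]
grip_width: 0.0181
```

A faint chamfer touch (-2 N in x), then it slipped in. I'm continuing down.

>>> servo_tool(
  moves=[
    [0,0,0,0,0,0.001,0],
    [0,0,0,0,0,0.001,0],
    [0,0,0,0,0,0.001,0],
  ],
)

```text
t: 22.92
ee_pos: [0.5587, -0.1304, 0.0827]
tcp_rot: [0.999, 0.055, -0.0, -0.0]
wrist_force: [-1.2, -0.6, -0.3]
grip_width: 0.0183
```

>>> servo_tool(
  moves=[
    [0,0,0,0,0,0.0015,0],
    [0,0,0,0,0,0.0015,0],
    [0,0,0,0,0,0.0015,0],
  ],
)

```text
t: 23.3
ee_pos: [0.5587, -0.1304, 0.0779]
tcp_rot: [0.999, 0.054, -0.0, -0.0]
wrist_force: [-0.4, 0.0, -1.5]
grip_width: 0.0186
```

>>> servo_tool(
  moves=[
    [0,0,0,0,0,0.002,0],
    [0,0,0,0,0,0.002,0],
  ],
)

```text
t: 23.55
ee_pos: [0.5587, -0.1305, 0.0737]
tcp_rot: [0.999, 0.054, -0.0, -0.0]
wrist_force: [-1.2, -0.5, -1.3]
grip_width: 0.0185
```

>>> servo_tool(
  moves=[
    [0,0,0,0,0,0.002,0],
    [0,0,0,0,0,0.002,0],
  ],
)

```text
t: 23.8
ee_pos: [0.5586, -0.1305, 0.0693]
tcp_rot: [0.999, 0.054, -0.0, -0.0]
wrist_force: [-0.7, -0.2, -1.4]
grip_width: 0.0189
```

>>> servo_tool(
  moves=[
    [0,0,0,0,0,0.002,0],
    [0,0,0,0,0,0.0015,0],
  ],
)

```text
t: 24.05
ee_pos: [0.5586, -0.1304, 0.0656]
tcp_rot: [0.999, 0.054, -0.0, -0.0]
wrist_force: [-0.4, 0.3, -1.6]
grip_width: 0.0187
```

Floor expected near TCP 0.0594.

>>> servo_tool(
  moves=[
    [0,0,0,0,0,0.0015,0],
    [0,0,0,0,0,0.0015,0],
  ],
)

```text
t: 24.3
ee_pos: [0.5586, -0.1304, 0.0623]
tcp_rot: [0.999, 0.054, -0.0, -0.0]
wrist_force: [-0.5, 0.2, -0.6]
grip_width: 0.0186
```

>>> servo_tool(
  moves=[
    [0,0,0,0,0,0.001,0],
    [0,0,0,0,0,0.0005,0],
  ],
)

```text
t: 24.55
ee_pos: [0.5586, -0.1304, 0.0607]
tcp_rot: [0.999, 0.054, -0.0, -0.0]
wrist_force: [-0.6, 0.1, -0.3]
grip_width: 0.018
```

>>> servo_tool(
  moves=[
    [0,0,0,0,0,0.0005,0],
    [0,0,0,0,0,0.0005,0],
  ],
)

```text
t: 24.8
ee_pos: [0.5586, -0.1304, 0.0597]
tcp_rot: [0.999, 0.054, -0.0, -0.0]
wrist_force: [-1.8, 0.1, -1.4]
grip_width: 0.0189
```

>>> servo_tool(
  moves=[
    [0,0,0,0,0,0.0005,0],
  ],
)

```text
t: 24.92
ee_pos: [0.5587, -0.1304, 0.0594]
tcp_rot: [0.999, 0.054, -0.0, -0.0]
wrist_force: [-3.8, -0.6, 4.0]
grip_width: 0.0183
```

>>> servo_tool(
  moves=[
    [0,0,0,0,0,0.0005,0],
  ],
)

```text
t: 25.05
ee_pos: [0.5587, -0.1305, 0.0594]
tcp_rot: [0.999, 0.054, -0.0, 0.0]
wrist_force: [-4.2, 0.6, 7.6]
grip_width: 0.0189
```

Floor reached (z stopped at 0.0594, about 9 N). Releasing and rising.

>>> servo_tool(
  moves=[
    [0,0,0,0,0,0,0.3],
    [0,0,0,0,0,0,0.6],
    [0,0,0,0,0,0,1],
    [0,0,0,0,0,0,1],
    [0,0,0,0,0,-0.02,1],
    [0,0,0,0,0,-0.03,1],
    [0,0,0,0,0,-0.03,1],
    [0,0,0,0,0,-0.03,1],
    [0,0,0,0,0,0,1],
  ],
)

```text
t: 26.18
ee_pos: [0.5604, -0.1301, 0.1792]
tcp_rot: [0.998, 0.055, 0.003, 0.001]
wrist_force: [-0.6, 0.3, 0.2]
grip_width: 0.0852
```

>>> servo_tool(
  moves=[
    [0,0,0,0,0,0,1],
    [0,0,0,0,0,0,1],
    [0,0,0,0,0,0,1],
  ],
)

```text
t: 26.55
ee_pos: [0.5597, -0.13, 0.1788]
tcp_rot: [0.998, 0.055, 0.002, 0.0]
wrist_force: [0.0, 0.4, 0.4]
grip_width: 0.0853
```

Run:
```python
from ov import *
st();C=cam("wrist"); im=bot.get_image("wrist")
big=cv2.resize(im,None,fx=2,fy=2)
for c in [(.5563,-.1305),(.5664,-.222)]:
  for a in np.linspace(0,6.28,40):
    p=proj(C,(c[0]+.01*np.cos(a),c[1]+.01*np.sin(a),.095)); cv2.circle(big,tuple(int(v*2+1) for v in p),1,(0,0,255),-1)
cv2.imwrite("pics/w11.png",big[150:650,150:900])
sd=bot.get_image("side"); cv2.imwrite("pics/s11.png",sd); a=bot.get_image("scene"); cv2.imwrite("pics/a11.png",a)
A,B=cam("scene"),cam("side")
for t in ("punch_24_centre","punch_32_centre"):
    u=bot.spot_point("scene",t); v=bot.spot_point("side",t)
    print(t,[(d["point"],round(d["score"],2)) for d in u],[(d["point"],round(d["score"],2)) for d in v])
    if u and v: print(tri(A,u[0]["point"],B,v[0]["point"]).round(4))
```

```text
t 26.55 p [ 0.5597 -0.13    0.1788] rv [[0.994, 0.11, 0.005], [0.11, -0.994, -0.001], [0.005, 0.001, -1.0]] F [0.  0.4 0.4] w 0.0853 q [ 0.46  0.28 -0.37  1.66  0.11  1.22 -1.39]
punch_24_centre [([297.3, 244.6], 0.74), ([148.4, 165.5], 0.59)] [([306.7, 293.2], 0.66)]
[ 0.5709  0.1065 -0.2282]
punch_32_centre [([180.0, 167.4], 0.6)] [([312.9, 302.2], 0.72), ([291.2, 255.5], 0.69), ([280.5, 170.5], 0.67)]
[ 0.5488 -0.1819  0.0074]
```

View pics/w11.png

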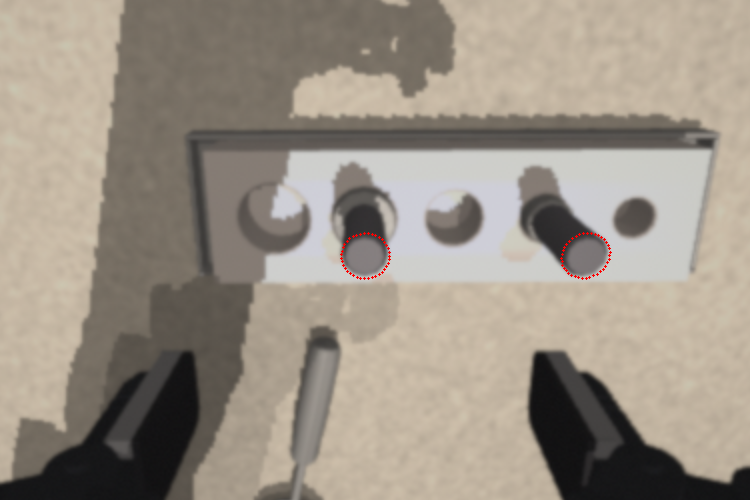

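View pics/s11.png

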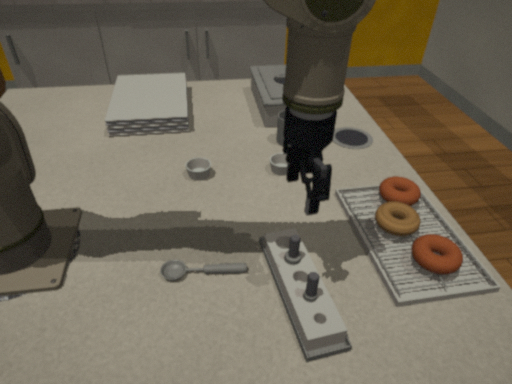

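View pics/a11.png

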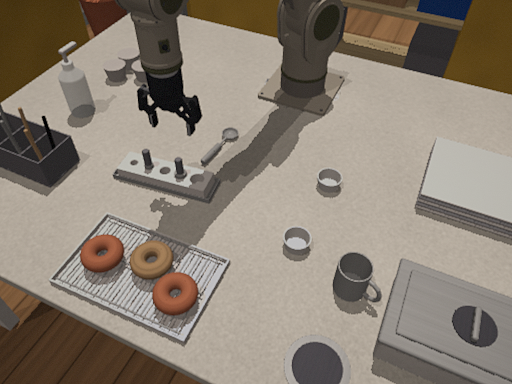

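The tops of both punches coincide with the predicted fully-home circles. The 24 is in the second-smallest hole and the 32 in the second-largest, and the other objects haven't visibly moved. Handing in.

Run:
```python
from h import *
A,B=cam("scene"),cam("side")
print(tri(A,(148.4,165.5),B,(312.9,302.2)).round(4),tri(A,(148.4,165.5),B,(306.7,293.2)).round(4),tri(A,(180,167.4),B,(291.2,255.5)).round(4))
print(bot.sign_off())
```

```text
[ 0.5676 -0.2288  0.0327] [ 0.5662 -0.22    0.0402] [ 0.551  -0.1349  0.0526]
the job is handed in; nothing more can be done
None
```

Both punches are back in the rack: the 24 mm one in the 24 mm hole and the 32 mm one in the 32 mm hole. The job was handed in at about 27 s of the 72 s allowed; it reports no verdict.

- **Finding the holes:** I located the block with the wrist camera, so neither punch needed a search. The 24 mm punch went in with no measurable contact. The 32 mm punch touched its chamfer with about 2 N sideways and then slid in.
- **Reaching the bottom:** I lowered each punch until it met the floor, about 6 N for the 24 mm and 9 N for the 32 mm, against the 30 N limit. Each stopped within 0.1 mm of the height expected for a punch standing fully home. I only read the force at the end of each move, so brief peaks in between would not show.
- **Last checks:** In the final wrist picture both punch tops sit on the circles predicted for fully home and upright. The gripper is open and clear, at TCP height 0.179 m. The ramekins, jug and spoon look unmoved in the final pictures, but I did not measure them.
- **Check that disagreed:** The final network points from the scene and side cameras were unreliable. The detector confused the punches with other things, and its top-scored pairs gave impossible positions. When I paired the points by hand, they landed within about 7 mm of the holes in plan and up to 13 mm off the expected mid-height. I relied on the wrist picture and the felt floor heights instead.

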